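# Put three mixed-up supplies back in their own spill trays

### The arm

A 6-joint arm with a two-finger parallel gripper is mounted at the origin on a cart in front of the work surface, level with it; the furniture and walls round the work are solid. World frame = base frame: x ahead of the robot, y to its left, z up, the work surface at z = 0. Lengths are in m, angles in degrees, forces in N, time in s.
With the tool pointing down it reaches from about 0.25 to 0.725 m from the base axis. Payload 9.7 kg.
Tool frame: the origin (TCP) lies between the finger pads; the fingertips stand 11 mm ahead of it and the grasp point (between the pads) lies 8 mm behind it; y points along the fingers, x is the direction in which the jaws open and shut, and the axes are right-handed (so a half turn about y gives the same grasp; the last joint's range is limited). The gripper opens to 85 mm and grips with 20 to 120 N. Pads are 22 mm wide; open, the fingers measure 114 mm over their backs; the gripper's body (76 mm by 85 mm) begins 54 mm behind the grasp point. The pads swing forward as they close: fully open they stand 13 mm farther back than shut.
Start: joints at [-75.344, 4.979, 10.078, 95.1, 0, 90], TCP at [0.139, -0.532, 0.209] pointing down, gripper open.
Joint ranges: [-179.16, 179.16], [-48.56, 103.87], [-65.8, 70.77], [-126.05, 130.52], [-82.76, 87.17], [-180, 180]. Speed limits (degrees/s): [127.2, 127.2, 147.25, 180, 180, 180].

### API

Orientations are given as [roll, pitch, yaw] about the fixed x, y, z axes, in that order (R = Rz(yaw) Ry(pitch) Rx(roll)).
In Python, from workcell import bot, vision gives the robot as it stands. The module is installed in compiled form; this text tells all that it offers.
- The arm moves only by the shell command python3 -m crank 'ROWS' [OPENING] [FORCE]. ROWS is text: rows parted by semicolons, each of 6 numbers parted by spaces: the shift along the tool's x, y, z in m, then the turn, a rotation vector about the tool's x, y, z in rad. A call has 1 to 8 rows; each row is the pose to reach, as a shift and turn from the pose commanded when the call began, along the tool's axes at that moment; what a row does not reach only later rows make up. A row lasts 1/10 s, in which the tool goes at most 50 mm and 8.59 degrees, less where a joint would pass 70% of its speed; a pose out of reach is approached as far as the arm can. A call with a gripper value outside its range is refused whole. OPENING is the gripper's target within -1 to 1 (shut at 1, half-way at 0, fully open at -1), set as the call begins (- or left out, the last holds). The fingers move at their own pace and stop on an object; FORCE is the grip in N (left out, the last holds). Time passes only in rows, so rows that repeat a pose let the fingers close. It gives the time, the measured TCP pose, the force and the opening at its end, in the units of the state.
- bot.get_obs(): the state, without advancing time (a new reading comes with each control period).
- vision.camera(name): name is "scene" or "top" or "wrist"; returns the picture (400x640x3 uint8, red, green, blue); there is no depth.
- vision.get_calibration(name): a dict with "fx", "fy", "cx", "cy" (pixels), "rvec" (rotation vector, rad) and "tvec" (3), from world to camera coordinates, as OpenCV has them. Camera axes: x right, y down, z forward; pixel columns grow to the right and rows downward; lengths in m; the calibration is good to about 2 mm. The wrist camera is an equidistant fisheye: a pixel r from the principal point sees the ray r / f radians off the axis. A picture is of the moment at which its call begins: read the wrist's pose just before it. get_calibration takes no time and is no camera call; for the wrist camera it gives the pose at the moment of the call.
- bot.job_done(): hands the job in, once; it reports no verdict.
The state is a dict: "time": time; "q": joint angles; "qd": joint speeds; "joint_efforts": joint torques, N m; "ee_pos": TCP position; "tcp_rot": TCP orientation; "wrist_force": force on the tool from outside, world axes, zero at the start; "torque": the same for the moment, N m; "opening": finger opening in m.
Only numpy, scipy, OpenCV 4.12 (cv2) and the standard library are available. Lean on these libraries where they do the work, as an engineer would, in place of code of your own. Each camera call takes 0.05 s, during which the arm holds its last target. There are 200 camera calls.

### The job

The three supplies at the coater have been put back in one another's trays. Stand the amber resist bottle in the middle of the square tray, the dropper bottle in the middle of the round tray and the swab tub in the middle of the six-sided tray, keeping them upright all the time; the empty grey mat is free for parking one of them on the way. Leave the slide box, the wafer carrier and the vial among them where they are.

Things in the scene. Friction and masses are not known exactly. Their poses are not given: they have to be found in the camera images.
- resist_bottle: the tallest of the three: amber bottle with a narrower neck and a white cap, 52 mm diameter, 114 mm tall, about 0.15 kg. Grip the straight body, which is 52 mm wide from the foot up to 78 mm; do not grip neck or cap. Origin at the centre of its foot, z up. At the start it stands in the round tray, a few mm off centre
- dropper_bottle: the smallest of the three: amber bottle with a narrower neck and a dark cap, 38 mm diameter, 80 mm tall, about 0.05 kg. Grip the straight body, which is 38 mm wide from the foot up to 55 mm; do not grip neck or cap. Origin at the centre of its foot, z up. At the start it stands in the six-sided tray, a few mm off centre
- swab_tub: the stoutest of the three: round white tub with a deep green screw lid, 68 mm tall, about 0.04 kg; the lid is fixed on and 58 mm in diameter (from 34 mm above the foot up to the top), the part below it 55 mm. Grip the lid or the part below. Origin at the centre of its foot, z up. At the start it stands in the square tray, a few mm off centre
- square_tray: shallow square stainless-steel tray, 88 x 88 mm outside, fixed to the worktop; origin at the centre of its underside, z up. Floor 3 mm thick, walls 3 mm thick, rim 10 mm above the worktop; x and y axes along its sides
- round_tray: shallow round stainless-steel tray, 92 mm outside diameter, fixed to the worktop; origin at the centre of its underside, z up. Floor 3 mm thick, walls 3 mm thick, rim 10 mm above the worktop
- six_sided_tray: shallow regular six-sided stainless-steel tray, 88 mm outside across flats (102 mm across corners), fixed to the worktop; origin at the centre of its underside, z up. Floor 3 mm thick, walls 3 mm thick, rim 10 mm above the worktop
- parking_mat: flat oblong grey plastic mat without a rim, 100 x 80 mm (x, y) and 4 mm thick, fixed to the worktop, empty at the start; origin at the centre of its underside, z up
- slide_box: bystander, loose, to be left alone: box of cover slides with a blue lid, 80 x 32 mm (x, y), 36 mm tall; origin at the centre of its underside, z up
- wafer_carrier: bystander, loose, to be left alone: flat white round wafer carrier, 63 mm diameter, 12 mm tall; origin at the centre of its underside, z up
- vial: bystander, loose, to be left alone: small slender white vial with a cream cap, 20 mm diameter, 43 mm tall; origin at the centre of its underside, z up
Things that resemble listed ones, but are neither listed nor needed, are in the scene too. Of the things like the swab_tub, leave any that is purple; of the rest the larger one is meant.

How it is judged:
By the outcome, as a careful person would: the job done as asked, in the order asked, and still so for the second after the job is handed in, with the robot touching nothing.
It also fails if it takes over 106 s, if anything falls off the work surface, if the arm or the gripper's body presses on something with over 40 N, if the wrist force passes 120 N, or if a joint passes its speed limit or range.

## Working session

There is one attempt and no reset: what is moved stays moved. The work goes in short steps, Python scripts to look and compute and a shell command to move; the robot and the scene stay as the last step left them, time stands still between calls to the robot, and variables do not carry over. Pictures are saved under pics/ and viewed, about 12 in all and at most 16, crops included, and the job is handed in when it is done.

```bash
mkdir -p pics; ls
python3 - <<'E'
from workcell import bot, vision
import cv2
for n in ["top","scene"]:
    im=vision.camera(n); cv2.imwrite(f"pics/{n}0.png",cv2.resize(im[:,:,::-1],(800,500)) ) ; cv2.imwrite(f"{n}0.png",im[:,:,::-1])
    print(vision.get_calibration(n))
print(vision.get_calibration("wrist"))
print(bot.get_obs())
E
```

```text
pics
{'fx': 516.8796874495417, 'fy': 516.8796874495417, 'cx': 324.8841278972246, 'cy': 201.8505736674257, 'rvec': array([ 2.17685771, -2.21942434,  0.09060149]), 'tvec': array([-0.00574753,  0.47860399,  1.39385053])}
{'fx': 426.84383768550606, 'fy': 426.84383768550606, 'cx': 319.49373786995545, 'cy': 196.6227675920359, 'rvec': array([ 1.04876908, -2.12212773,  1.30354874]), 'tvec': array([0.3094807 , 0.21108739, 0.70972195])}
{'fx': 309.70691628693146, 'fy': 309.70691628693146, 'cx': 312.2852801106721, 'cy': 205.82598568619863, 'rvec': array([-2.28931144,  1.76809756,  0.26902526]), 'tvec': array([-0.54876886, -0.03710733,  0.38013591])}
{'time': 0.1, 'q': array([-7.53411197e+01,  5.00815887e+00,  1.00380275e+01,  9.50995633e+01,
       -1.33880490e-04,  9.00011394e+01]), 'qd': array([ 0.03439603, -0.09298163,  0.06377503,  0.05170793, -0.05339864,
        0.06257796]), 'joint_efforts': array([-1.62947352e-03, -5.21559942e+01,  4.65655231e+01,  1.59451406e-02,
       -7.70038514e-05,  1.82959559e-05]), 'ee_pos': array([ 0.13912407, -0.53186708,  0.20864331]), 'tcp_rot': array([-9.00001353e+01,  6.96946141e-02, -7.53422591e+01]), 'wrist_force': array([0.67563607, 0.00791285, 0.82574807]), 'torque': array([ 0.04591845,  0.02152098, -0.02825004]), 'opening': 0.08529230888741254}
```

View pics/top0.png

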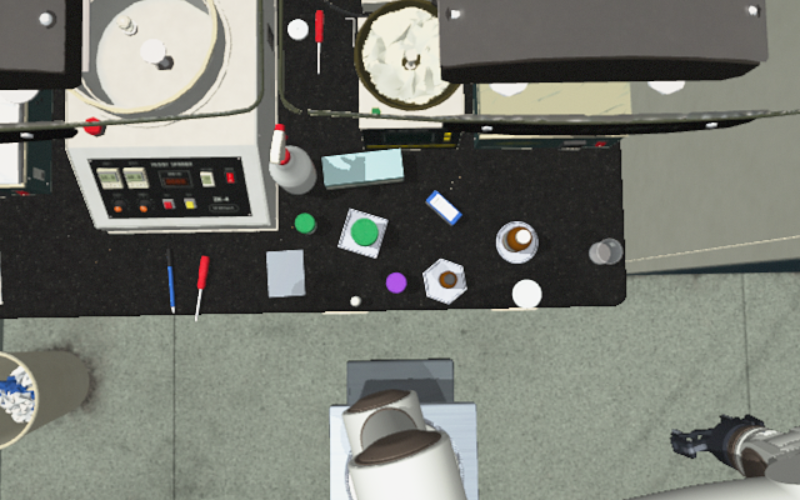

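View pics/scene0.png

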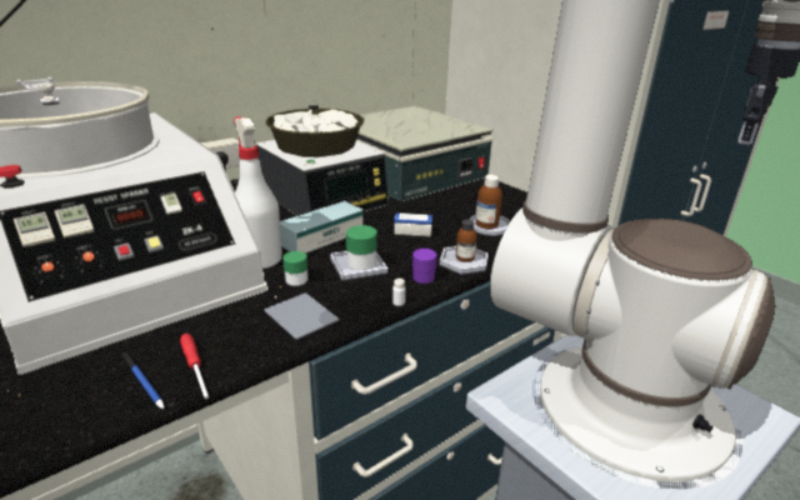

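```bash
cat > h.py <<'E'
import numpy as np, cv2
from workcell import bot, vision
def ray(c,uv,z):
    """pinhole pixel -> world point on plane z"""
    R=cv2.Rodrigues(np.array(c["rvec"]))[0]; t=np.array(c["tvec"])
    d=R.T@np.array([(uv[0]-c["cx"])/c["fx"],(uv[1]-c["cy"])/c["fy"],1]); o=-R.T@t
    return o+d*(z-o[2])/d[2]
def fray(c,uv,z):
    """fisheye pixel -> world point on plane z"""
    R=cv2.Rodrigues(np.array(c["rvec"]))[0]; t=np.array(c["tvec"])
    v=np.array([uv[0]-c["cx"],uv[1]-c["cy"]]); r=np.hypot(*v); a=r/c["fx"]
    d=R.T@np.array([*(v/max(r,1e-9)*np.sin(a)),np.cos(a)]); o=-R.T@t
    return o+d*(z-o[2])/d[2]
def contours(m,amin=30):
    cs=cv2.findContours(m.astype(np.uint8),cv2.RETR_EXTERNAL,cv2.CHAIN_APPROX_NONE)[0]
    return [c for c in cs if cv2.contourArea(c)>amin]
E
python3 - <<'E'
from h import *
im=cv2.imread("top0.png"); c=vision.get_calibration("top"); hsv=cv2.cvtColor(im,cv2.COLOR_BGR2HSV)
H,S,V=cv2.split(hsv)
roi=np.zeros(V.shape,bool); roi[150:249,210:498]=1
print("cam",ray(c,(0,0),1e-9), "C",-cv2.Rodrigues(c["rvec"])[0].T@c["tvec"])
def rep(name,m,z,amin=30):
    for k in contours(m&roi,amin):
        P=np.array([ray(c,p,z)[:2] for p in cv2.convexHull(k)[:,0]],np.float32)
        (x,y),r=cv2.minEnclosingCircle(P); rc=cv2.minAreaRect(P)
        print(name,"px",k[:,0].mean(0).round(), "circ",np.round([x,y,2*r],4),"rect",np.round(rc[0],4),np.round(rc[1],4),round(rc[2],1))
rep("green",(H>45)&(H<80)&(S>120),.071)
rep("purple",(H>125)&(H<160)&(S>100),.055)
rep("brown",(H<22)&(S>100)&(V>50),.06,15)
rep("bright z.01",(V>100),.01,60)
roi2=im[160:250,280:480]
cv2.imwrite("pics/crop.png",cv2.resize(roi2,None,fx=4,fy=4,interpolation=cv2.INTER_CUBIC))
E
```

```text
cam [1.06125920e+00 8.80880819e-01 1.00000008e-09] C [0.38929602 0.01251025 1.42133959]
green px [291. 186.] circ [0.5195 0.0733 0.0573] rect [0.5195 0.074 ] [0.0524 0.0553] 89.0
green px [244. 178.] circ [0.5412 0.198  0.0435] rect [0.5415 0.1979] [0.0392 0.0421] 89.4
purple px [317. 226.] circ [0.4133 0.0088 0.0463] rect [0.4124 0.0092] [0.0449 0.0422] 88.9
brown px [358. 223.] circ [ 0.4172 -0.1009  0.036 ] rect [ 0.4181 -0.1003] [0.0335 0.0336] 43.8
brown px [414. 191.] circ [ 0.4991 -0.254   0.0546] rect [ 0.5007 -0.2518] [0.0478 0.0474] 17.3
bright z.01 px [406. 245.] circ [ 0.3568 -0.2269  0.5153] rect [ 0.3827 -0.2275] [0.5148 0.0682] 88.8
bright z.01 px [317. 226.] circ [0.4139 0.0087 0.0465] rect [0.4132 0.0077] [0.0436 0.0436] 89.0
bright z.01 px [356. 225.] circ [ 0.4149 -0.0974  0.1022] rect [ 0.4142 -0.0974] [0.1005 0.0902] 9.2
bright z.01 px [228. 218.] circ [0.4396 0.2496 0.1241] rect [0.4387 0.2489] [0.1007 0.0809] 2.8
bright z.01 px [485. 201.] circ [ 0.4729 -0.4531  0.0744] rect [ 0.4743 -0.4532] [0.0723 0.0524] 88.9
bright z.01 px [413. 194.] circ [ 0.4973 -0.258   0.0945] rect [ 0.4973 -0.2591] [0.0912 0.091 ] 88.9
bright z.01 px [244. 179.] circ [0.5469 0.205  0.0489] rect [0.5483 0.2063] [0.041 0.044] 89.4
bright z.01 px [290. 186.] circ [0.5227 0.0795 0.1238] rect [0.5234 0.0799] [0.0903 0.0904] 71.8
bright z.01 px [354. 166.] circ [ 0.5783 -0.1002  0.0855] rect [ 0.5767 -0.0986] [0.0821 0.0356] 46.4
bright z.01 px [216. 167.] circ [0.5802 0.2815 0.0991] rect [0.58   0.2811] [0.0328 0.094 ] 89.6
```

View pics/crop.png

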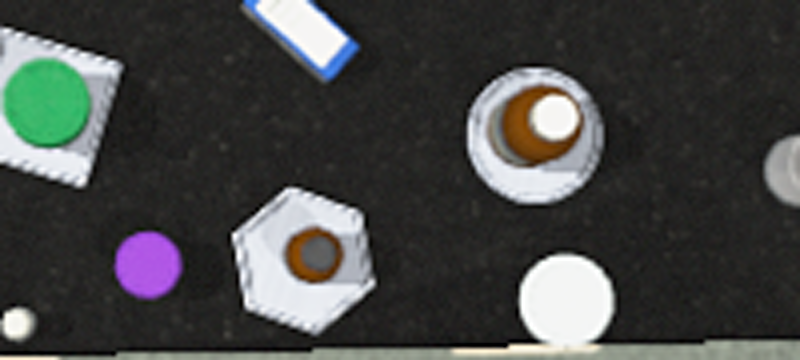

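Run:
```python
from h import *
c=vision.get_calibration("top")
for n,p,z in [("resist cap",(419,189.2),.117),("dropper cap",(359.7,223),.083),("vial",(284.2,240.7),.043),("carrier",(421.5,235),.012),
 ("teal near L",(260,150.5),0),("teal near R",(322.5,144.5),0),("mach R corner",(221.5,183),0),("mach R top-ish",(221.5,183),.1),("mach L",(88,185),0),("spray",(236,154),0),("edge",(320,249),0)]:
    print(n,ray(c,p,z).round(4))
w=vision.get_calibration("wrist");R=cv2.Rodrigues(w["rvec"])[0]; C=-R.T@w["tvec"]
o=bot.get_obs()
from scipy.spatial.transform import Rotation as Ro
T=Ro.from_euler('xyz',o["tcp_rot"],degrees=True)
print("cam in tool",T.inv().apply(C-o["ee_pos"]),"axis in tool",T.inv().apply(R[2]),"right",T.inv().apply(R[0]))
```

```text
resist cap [ 0.4997 -0.2529  0.117 ]
dropper cap [ 0.4175 -0.1028  0.083 ]
vial [0.3753 0.0956 0.043 ]
carrier [ 0.383  -0.2771  0.012 ]
teal near L [0.6251 0.1614 0.    ]
teal near R [ 0.639  -0.0119  0.    ]
mach R corner [0.5367 0.2682 0.    ]
mach R top-ish [0.5263 0.2502 0.1   ]
mach L [0.5378 0.6325 0.    ]
spray [0.6165 0.2277 0.    ]
edge [0.3502 0.0006 0.    ]
cam in tool [-0.00066415 -0.16473664  0.07671076] axis in tool [-2.40803699e-04  9.55250068e-01 -2.95799339e-01] right [ 9.99999868e-01  9.59553273e-05 -5.04201040e-04]
```

```bash
python3 -m crank '-0.245 0 0.26 0 -1.3148 0;-0.245 0 0.26 0 -1.3148 0;-0.245 0 0.26 0 -1.3148 0;-0.245 0 0.26 0 -1.3148 0;-0.245 0 0.26 0 -1.3148 0;-0.245 0 0.26 0 -1.3148 0;-0.245 0 0.26 0 -1.3148 0;-0.245 0 0.26 0 -1.3148 0' -1 40; python3 -c "
from h import *
o=bot.get_obs(); print(o)"
```

```text
time: 0.9
ee_pos: [0.3305, -0.2255, 0.2093]
tcp_rot: [-90.0, -0.0, -5.9]
wrist_force: [0.5, -0.7, -0.3]
opening: 0.085
{'time': 0.9, 'q': array([-3.43467969e+01, -1.53456899e+01, -8.74596202e+00,  9.65938342e+01,
        5.42358847e-02,  6.15862231e+01]), 'qd': array([  5.63892038,   0.24923168,   0.08386352,  -0.19800827,
        -1.3471048 , -80.18741502]), 'joint_efforts': array([  2.42057025, -30.18663168,  45.85134745,   0.18161416,
         0.35353923,   3.50842796]), 'ee_pos': array([ 0.33048781, -0.22548728,  0.20930991]), 'tcp_rot': array([-8.99551021e+01, -3.09910340e-02, -5.93302940e+00]), 'wrist_force': array([ 0.46721272, -0.73170626, -0.32215548]), 'torque': array([-0.03013324, -0.04728586, -0.01327616]), 'opening': 0.08497944632952179}
```

```bash
python3 -m crank '0.153 0 0.319 0 -0.1155 0;0.153 0 0.319 0 -0.1155 0;0.153 0 0.319 0 -0.1155 0;0.153 0 0.319 0 -0.1155 0;0.153 0 0.319 0 -0.1155 0;0.153 0 0.319 0 -0.1155 0;0.153 0 0.319 0 -0.1155 0;0.153 0 0.319 0 -0.1155 0';python3 -m crank '0 0 0 0 0 0;0 0 0 0 0 0'
python3 - <<'E'
from h import *
o=bot.get_obs(); c=vision.get_calibration("wrist"); im=vision.camera("wrist")[:,:,::-1].copy(); cv2.imwrite("w1.png",im); cv2.imwrite("pics/w1.png",im)
print(o["ee_pos"],o["tcp_rot"])
H,S,V=cv2.split(cv2.cvtColor(im,cv2.COLOR_BGR2HSV))
for k in contours((H>45)&(H<80)&(S>120),200):
    P=np.array([fray(c,p,.071)[:2] for p in cv2.convexHull(k)[:,0]],np.float32)
    print(k[:,0].mean(0).round(),cv2.minEnclosingCircle(P))
E
```

```text
time: 1.7
ee_pos: [0.5188, 0.0742, 0.2074]
tcp_rot: [-90.0, 0.1, 0.3]
wrist_force: [-1.3, -1.5, 0.2]
opening: 0.0855
time: 1.9
ee_pos: [0.5168, 0.0694, 0.2092]
tcp_rot: [-90.0, 0.0, 0.0]
wrist_force: [-0.2, 0.1, 0.0]
opening: 0.0853
[0.51681842 0.06936889 0.20915158] [-9.00181719e+01  4.00227879e-02  1.11117289e-02]
[319. 183.] ((0.5237058997154236, 0.07723920792341232), 0.03020157292485237)
[340.  59.] ((0.5449811220169067, 0.19900207221508026), 0.019939517602324486)
```

View pics/w1.png

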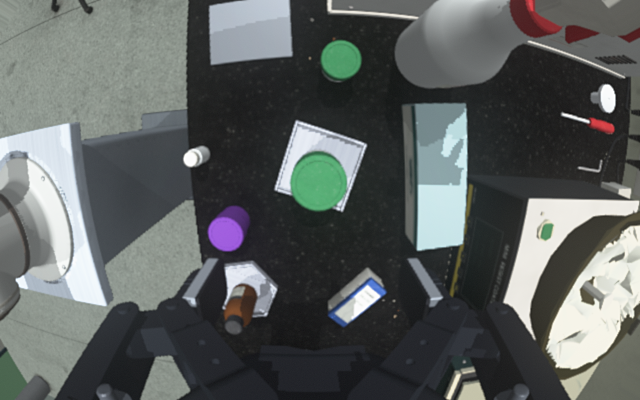

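```bash
python3 -m crank '0.005 0.05 0.006 0 0 0;0.005 0.1 0.006 0 0 0;0.005 0.13 0.006 0 0 0;0.005 0.15 0.006 0 0 0;0.005 0.163 0.006 0 0 0;0.005 0.163 0.006 0 0 0'; python3 -m crank '0 0 0 0 0 0;0 0 0 0 0 0;0 0 0 0 0 0;0 0 0 0 0 0;0 0 0 0 0 0;0 0 0 0 0 0;0 0 0 0 0 0;0 0 0 0 0 0' 1 30;  python3 -m crank '0 -0.003 0 0 0 0;0 -0.01 0 0 0 0;0 -0.02 0 0 0 0;0 -0.03 0 0 0 0;0 -0.03 0 0 0 0'
```

```text
time: 2.55
ee_pos: [0.5213, 0.075, 0.0453]
tcp_rot: [-90.0, 0.1, -0.1]
wrist_force: [-1.3, -0.1, 0.5]
opening: 0.0855
time: 3.35
ee_pos: [0.5243, 0.0775, 0.0584]
tcp_rot: [-89.8, -0.6, 0.1]
wrist_force: [-32.9, -0.0, 86.0]
opening: 0.0001
time: 3.85
ee_pos: [0.523, 0.0761, 0.0776]
tcp_rot: [-90.0, -0.1, 0.0]
wrist_force: [0.4, 0.6, -0.2]
opening: 0.0003
```

Run:
```python
from h import *
im=vision.camera("wrist")[:,:,::-1].copy(); cv2.imwrite("pics/w2.png",im)
im=vision.camera("scene")[:,:,::-1].copy(); cv2.imwrite("pics/s2.png",cv2.resize(im[150:300,180:480],None,fx=2.6,fy=2.6))
```

```text
(no output)
```

View pics/w2.png

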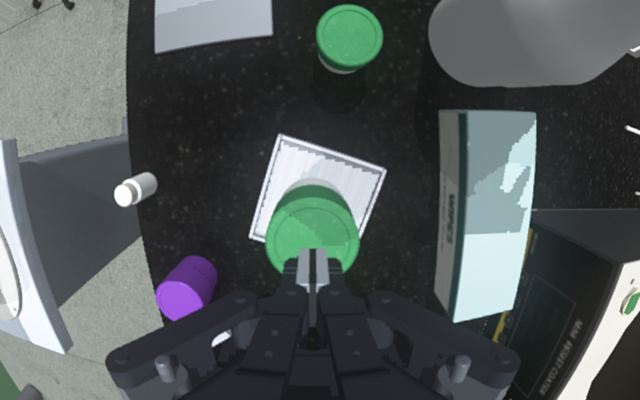

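View pics/s2.png

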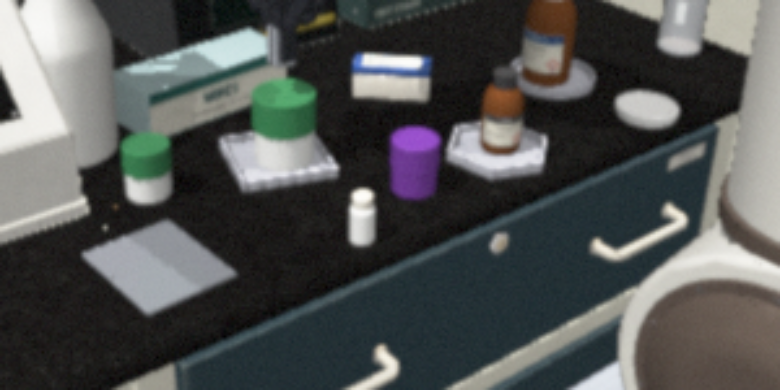

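Run:
```python
from h import *
from scipy.spatial.transform import Rotation as Ro
o=bot.get_obs(); c=vision.get_calibration("wrist"); R=cv2.Rodrigues(c["rvec"])[0]; T=Ro.from_euler('xyz',o["tcp_rot"],degrees=True)
for y in (-.03,-.02,-.008,0,.011,.02,.04):
    p=R@(o["ee_pos"]+T.apply([0,y,0]))+c["tvec"]; r=np.hypot(p[0],p[1]); a=np.arctan2(r,p[2]); print(y,c["cx"]+c["fx"]*a*p[0]/r,c["cy"]+c["fx"]*a*p[1]/r)
im=cv2.imread("pics/w2.png"); H,S,V=cv2.split(cv2.cvtColor(im,cv2.COLOR_BGR2HSV))
for k in contours((H>45)&(H<80)&(S>120),200): print(k[:,0].min(0),k[:,0].max(0))
for uv in [(267,240),(359,240),(313,196)]: print(fray(c,uv,.071))
im=cv2.imread("w1.png")
t=vision.camera("top")[:,:,::-1]; ct=vision.get_calibration("top"); H,S,V=cv2.split(cv2.cvtColor(t.copy(),cv2.COLOR_BGR2HSV))
for k in contours((H>45)&(H<80)&(S>120)): print("top",k[:,0].min(0),k[:,0].max(0))
cv2.imwrite("t2.png",t)
```

```text
-0.03 310.4015542863544 272.7836114039671
-0.02 310.5010879664827 263.4402511754194
-0.008 310.60798251068024 253.47937348327014
0 310.67259491419406 247.49457471885856
0.011 310.75385054699484 240.00595580088637
0.02 310.814533662756 234.44033794876194
0.04 310.93352715101344 223.59246594913262
[265 205] [359 272]
[316   4] [382  69]
[0.4960588  0.07850937 0.071     ]
[0.55134935 0.07850333 0.071     ]
[0.52367489 0.10585213 0.071     ]
top [236 170] [248 186]
```

Run:
```python
from h import *
from scipy.spatial.transform import Rotation as Ro
o=bot.get_obs(); c=vision.get_calibration("wrist"); R=cv2.Rodrigues(c["rvec"])[0]; T=Ro.from_euler('xyz',o["tcp_rot"],degrees=True)
def pr(v):
    p=R@(o["ee_pos"]+T.apply(v))+c["tvec"]; r=np.hypot(p[0],p[1]); a=np.arctan2(r,p[2]); return np.round([c["cx"]+c["fx"]*a*p[0]/r,c["cy"]+c["fx"]*a*p[1]/r],0)
for y in (-.05,-.04,-.03,-.02,-.01,0,.011): print(y,"open +z",pr([.0427,y,.011]),"-z",pr([.0427,y,-.011]),"shut+z",pr([.0,y,.011]),"-z",pr([.0,y,-.011]))
a=cv2.imread("pics/w1.png")[230:330,370:480]; b=cv2.imread("pics/w2.png")[210:310,255:365]
cv2.imwrite("pics/ab.png",cv2.resize(np.hstack([a,b]),None,fx=3.6,fy=3.6,interpolation=cv2.INTER_CUBIC))
```

```text
-0.05 open +z [408. 271.] -z [401. 312.] shut+z [310. 273.] -z [310. 315.]
-0.04 open +z [402. 261.] -z [397. 300.] shut+z [310. 263.] -z [310. 302.]
-0.03 open +z [397. 252.] -z [392. 289.] shut+z [310. 253.] -z [311. 291.]
-0.02 open +z [392. 244.] -z [388. 280.] shut+z [310. 244.] -z [311. 281.]
-0.01 open +z [388. 236.] -z [384. 271.] shut+z [311. 237.] -z [311. 272.]
0 open +z [384. 230.] -z [381. 263.] shut+z [311. 230.] -z [311. 264.]
0.011 open +z [380. 223.] -z [378. 255.] shut+z [311. 223.] -z [311. 256.]
```

View pics/ab.png

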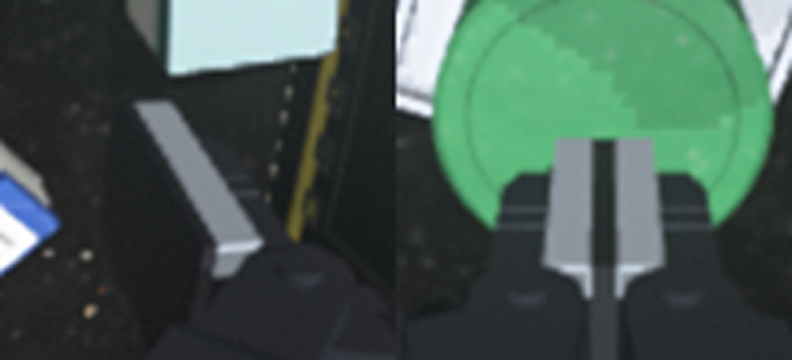

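```bash
python3 - <<'E'
from h import *
c=vision.get_calibration("wrist")
P=[fray(c,p,.01)[:2] for p in [(281,135),(385.5,168),(249,238)]]
print(np.round(P,4),np.linalg.norm(P[0]-P[1]),np.linalg.norm(P[0]-P[2]),"centre",(P[1]+P[2])/2, "grad")
for z in (-.014,.034): 
    P=[fray(c,p,z)[:2] for p in [(281,135),(385.5,168),(249,238)]];print(z,np.linalg.norm(P[0]-P[1]),np.linalg.norm(P[0]-P[2]))
E
python3 -m crank '0 0 0 0 0 0;0 0 0 0 0 0;0 0 0 0 0 0;0 0 0 0 0 0;0 0 0 0 0 0;0 0 0 0 0 0;0 0 0 0 0 0' -1
```

```text
[[0.4998 0.1362]
 [0.5792 0.1116]
 [0.4711 0.0536]] 0.08311334715494119 0.08742989139882705 centre [0.52515709 0.08257332] grad
-0.014 0.09177399147622894 0.09654033175977748
0.034 0.07445270283365332 0.07831945103787669
time: 4.7
ee_pos: [0.5223, 0.076, 0.0763]
tcp_rot: [-90.0, -0.0, 0.0]
wrist_force: [0.1, 0.6, -0.2]
opening: 0.0851
```

```bash
python3 -m crank '0.001 0.02 0.001 0 0 0;0.001 0.035 0.001 0 0 0;0.001 0.045 0.001 0 0 0;0.001 0.052 0.001 0 0 0;0.001 0.056 0.001 0 0 0;0.001 0.056 0.001 0 0 0'; python3 -m crank '0 0 0 0 0 0;0 0 0 0 0 0;0 0 0 0 0 0;0 0 0 0 0 0;0 0 0 0 0 0;0 0 0 0 0 0' 0.1 30
python3 - <<'E'
from h import *
im=vision.camera("wrist")[:,:,::-1].copy(); cv2.imwrite("pics/w3.png",im)
E
```

```text
time: 5.3
ee_pos: [0.5231, 0.077, 0.02]
tcp_rot: [-90.0, 0.0, 0.0]
wrist_force: [0.8, -0.2, 0.4]
opening: 0.0855
time: 5.9
ee_pos: [0.5237, 0.0771, 0.0211]
tcp_rot: [-90.0, -0.1, 0.0]
wrist_force: [-0.4, 0.9, 5.9]
opening: 0.057
```

View pics/w3.png

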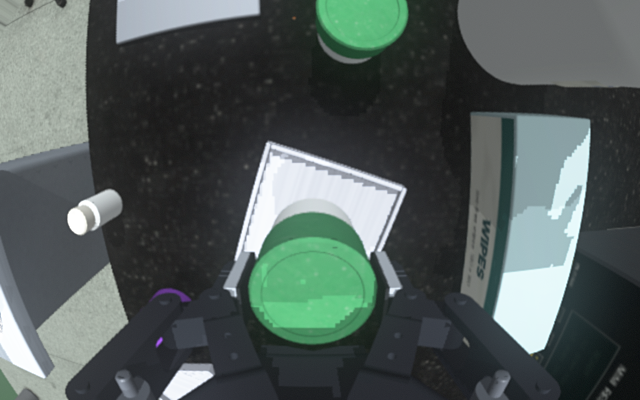

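```bash
python3 -m crank '0 -0.01 0 0 0 0;0 -0.03 0 0 0 0;0 -0.055 0 0 0 0;0 -0.08 0 0 0 0;0 -0.09 0 0 0 0'; python3 -m crank '-0.005 0 0.01 0 0 0;-0.015 0 0.03 0 0 0;-0.029 0 0.06 0 0 0;-0.045 0 0.095 0 0 0;-0.06 0 0.13 0 0 0;-0.073 0 0.155 0 0 0;-0.082 0 0.174 0 0 0;-0.082 0 0.174 0 0 0'; python3 -m crank '0 0.02 0 0 0 0;0 0.045 0 0 0 0;0 0.065 0 0 0 0;0 0.075 0 0 0 0;0 0.08 0 0 0 0;0 0.083 0 0 0 0;0 0.083 0 0 0 0;0 0.083 0 0 0 0'
python3 - <<'E'
from h import *
o=bot.get_obs(); print(o["ee_pos"])
im=vision.camera("scene")[:,:,::-1].copy(); a=cv2.resize(im[150:300,180:480],None,fx=2,fy=2)
im=vision.camera("wrist")[:,:,::-1].copy(); cv2.imwrite("w4.png",im); cv2.imwrite("pics/w4.png",np.vstack([a[:,:600],cv2.resize(im,(600,375))[90:]]))
E
```

```text
time: 6.45
ee_pos: [0.5242, 0.0772, 0.1132]
tcp_rot: [-90.0, -0.2, 0.0]
wrist_force: [0.1, 0.2, 0.1]
opening: 0.0572
time: 7.25
ee_pos: [0.4392, 0.253, 0.1088]
tcp_rot: [-90.0, 0.1, 0.2]
wrist_force: [-0.3, -0.2, -0.4]
opening: 0.057
time: 8.05
ee_pos: [0.4416, 0.2512, 0.0281]
tcp_rot: [-90.0, -0.1, 0.0]
wrist_force: [-0.2, 0.5, -0.8]
opening: 0.0573
[0.44163453 0.25121069 0.02806057]
```

View pics/w4.png

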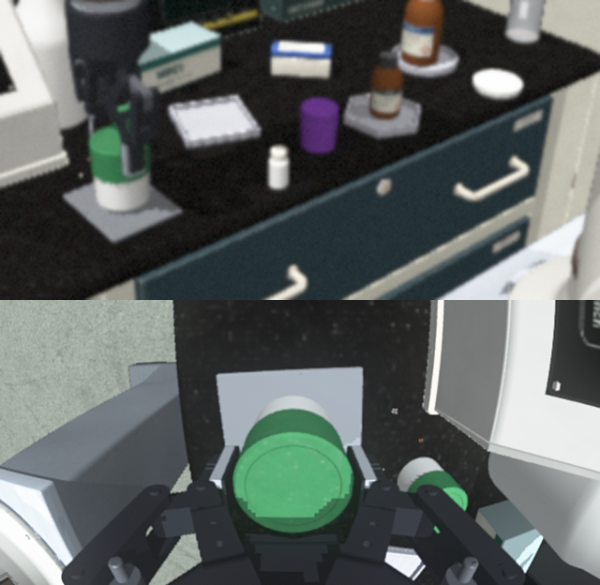

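```bash
python3 -m crank '0 0.003 0 0 0 0;0 0.005 0 0 0 0;0 0.0065 0 0 0 0;0 0.0065 0 0 0 0'; python3 -m crank '0 0 0 0 0 0;0 0 0 0 0 0;0 0 0 0 0 0;0 0 0 0 0 0;0 0 0 0 0 0' -1; python3 -m crank '0 -0.02 0 0 0 0;0 -0.06 0 0 0 0;0 -0.11 0 0 0 0;0 -0.16 0 0 0 0;0 -0.19 0 0 0 0'; python3 -m crank '0.01 0 -0.05 0 0 0;0.02 0 -0.1 0 0 0;0.03 0 -0.15 0 0 0;0.04 0 -0.2 0 0 0;0.045 0 -0.24 0 0 0;0.05 0 -0.28 0 0 0;0.05 0 -0.31 0 0 0;0.05 0 -0.33 0 0 0'; python3 -m crank '0 0 0 0 0 0;0 0 0 0 0 0';python3 - <<'E'
from h import *
o=bot.get_obs(); c=vision.get_calibration("wrist");print(o["ee_pos"])
im=vision.camera("wrist")[:,:,::-1].copy(); cv2.imwrite("w5.png",im); cv2.imwrite("pics/w5.png",im)
E
```

```text
time: 8.55
ee_pos: [0.4413, 0.2511, 0.0221]
tcp_rot: [-90.0, -0.0, 0.0]
wrist_force: [-4.9, -3.1, 12.5]
opening: 0.057
time: 9.05
ee_pos: [0.4412, 0.251, 0.0206]
tcp_rot: [-90.0, 0.0, 0.0]
wrist_force: [0.4, 0.0, 0.1]
opening: 0.0849
time: 9.55
ee_pos: [0.4417, 0.2513, 0.2148]
tcp_rot: [-89.9, -0.2, 0.0]
wrist_force: [0.0, 0.9, -0.5]
opening: 0.0853
time: 10.35
ee_pos: [0.4912, -0.0811, 0.2106]
tcp_rot: [-90.0, 0.0, -0.1]
wrist_force: [0.9, 0.5, -0.6]
opening: 0.0853
time: 10.55
ee_pos: [0.4913, -0.079, 0.2107]
tcp_rot: [-90.0, 0.0, -0.0]
wrist_force: [-0.6, 0.6, -0.7]
opening: 0.0853
[ 0.49131959 -0.07902242  0.21067628]
```

View pics/w5.png

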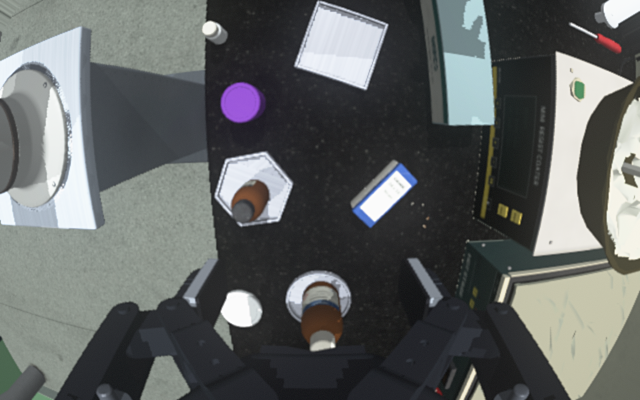

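```bash
cat >> h.py <<'E'
def trays(im,c,z=.01,roi=(0,0,640,330)):
    H,S,V=cv2.split(cv2.cvtColor(im,cv2.COLOR_BGR2HSV)); m=np.zeros(V.shape,bool); m[roi[1]:roi[3],roi[0]:roi[2]]=1
    for k in contours(((V>110)&(S<60))&m,800):
        P=np.array([fray(c,p,z)[:2] for p in cv2.convexHull(k)[:,0]],np.float32)
        rc=cv2.minAreaRect(P); (x,y),r=cv2.minEnclosingCircle(P)
        if 2*r<.2: print("px",k[:,0].mean(0).round(),"circ",np.round([x,y,2*r],4),"rect",np.round(rc[0],4),np.round(rc[1],4),round(rc[2],1))
E
python3 - <<'E'
from h import *
c=vision.get_calibration("wrist"); im=cv2.imread("w5.png"); trays(im,c)
for uv,z in [((241,213),.083),((322,342),.117),((318,271),.01),((286,298),.01),((352,298),.01),((241,309),.012)]: print(uv,fray(c,uv,z).round(4))
E
```

```text
px [237. 312.] circ [ 0.3735 -0.2813  0.0976] rect [ 0.3839 -0.2857] [0.0928 0.0591] 65.4
px [318. 293.] circ [ 0.4999 -0.2528  0.0957] rect [ 0.4992 -0.2469] [0.0919 0.0821] 9.8
px [385. 196.] circ [ 0.5832 -0.1026  0.07  ] rect [ 0.5836 -0.1026] [0.0657 0.0291] 46.9
px [253. 193.] circ [ 0.4179 -0.0946  0.1026] rect [ 0.418  -0.0945] [0.1013 0.0895] 8.3
px [466.  62.] circ [0.6881 0.0788 0.1831] rect [0.6889 0.0782] [0.071  0.1712] 5.3
px [341.  45.] circ [0.5261 0.082  0.1235] rect [0.5263 0.0824] [0.0894 0.089 ] 72.2
(241, 213) [ 0.42   -0.1001  0.083 ]
(322, 342) [ 0.5029 -0.238   0.117 ]
(318, 271) [ 0.5    -0.2067  0.01  ]
(286, 298) [ 0.4552 -0.2512  0.01  ]
(352, 298) [ 0.5485 -0.2517  0.01  ]
(241, 309) [ 0.3883 -0.2721  0.012 ]
```

```bash
python3 -m crank '0.012 0 -0.05 0 0 0;0.012 0 -0.1 0 0 0;0.012 0 -0.14 0 0 0;0.012 0 -0.165 0 0 0;0.012 0 -0.174 0 0 0;0.012 0 -0.174 0 0 0;0.012 0 -0.174 0 0 0;0.012 0 -0.174 0 0 0'
python3 - <<'E'
from h import *
o=bot.get_obs(); c=vision.get_calibration("wrist");print(o["ee_pos"])
im=vision.camera("wrist")[:,:,::-1].copy(); cv2.imwrite("w6.png",im); cv2.imwrite("pics/w6.png",im[80:380,150:500])
trays(im,c)
H,S,V=cv2.split(cv2.cvtColor(im,cv2.COLOR_BGR2HSV))
for k in contours((H<20)&(S>100)&(V>40),100): print("brown",k[:,0].min(0),k[:,0].max(0))
for k in contours((V>170)&(S<60),60):
    P=np.array([fray(c,p,.117)[:2] for p in cv2.convexHull(k)[:,0]],np.float32); print("white",k[:,0].mean(0).round(),cv2.minEnclosingCircle(P))
E
```

```text
time: 11.4
ee_pos: [0.5038, -0.2515, 0.2111]
tcp_rot: [-90.0, -0.0, 0.1]
wrist_force: [0.2, 0.4, -0.3]
opening: 0.0855
[ 0.50377566 -0.25147237  0.21106303]
px [289. 313.] circ [ 0.4653 -0.4532  0.0838] rect [ 0.4665 -0.4489] [0.0699 0.0591] 89.5
px [309. 180.] circ [ 0.5003 -0.2566  0.0936] rect [ 0.5002 -0.2568] [0.0916 0.0922] 0.0
px [378.  45.] circ [ 0.5823 -0.0898  0.0702] rect [ 0.5824 -0.0898] [0.0655 0.029 ] 46.4
px [240.  50.] circ [ 0.4183 -0.0956  0.1024] rect [ 0.4181 -0.0954] [0.1017 0.0899] 8.9
px [173.  10.] circ [ 0.3184 -0.0367  0.1077] rect [ 0.3287 -0.0224] [0.0378 0.1075] 54.6
brown [287 163] [335 207]
brown [216  30] [250  61]
white [152. 398.] ((0.26386111974716187, -0.5614380836486816), 0.02550201490521431)
white [290. 305.] ((0.48214730620384216, -0.35982513427734375), 0.014819233678281307)
white [311. 199.] ((0.5031720995903015, -0.2488185465335846), 0.015654947608709335)
white [218. 195.] ((0.4202214777469635, -0.24550938606262207), 0.023189591243863106)
white [310. 174.] ((0.5016819834709167, -0.23254580795764923), 0.03257704898715019)
white [577. 233.] ((0.9043170213699341, -0.33033883571624756), 0.24010594189167023)
white [512. 210.] ((0.7126969695091248, -0.26856476068496704), 0.10280480980873108)
white [378.  45.] ((0.5595313310623169, -0.11469290405511856), 0.024873264133930206)
white [241.  52.] ((0.4436797797679901, -0.11869534850120544), 0.035684648901224136)
white [628.  35.] ((0.935731828212738, -0.021274233236908913), 0.0721108466386795)
white [580.  63.] ((0.8425050377845764, -0.08135926723480225), 0.11046488583087921)
white [46. 75.] ((0.18441006541252136, -0.09705682843923569), 0.1008383184671402)
```

View pics/w6.png

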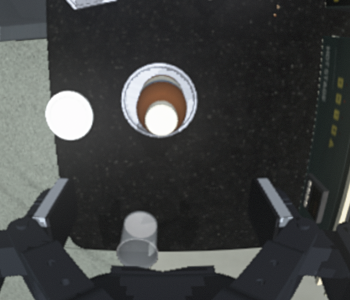

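```bash
python3 -m crank '-0.001 0.04 0.001 0 0 0;-0.001 0.085 0.0015 0 0 0;-0.001 0.12 0.0015 0 0 0;-0.001 0.145 0.0015 0 0 0;-0.001 0.16 0.0015 0 0 0;-0.001 0.17 0.0015 0 0 0;-0.001 0.177 0.0015 0 0 0;-0.001 0.177 0.0015 0 0 0'; python3 -m crank '0 0 0 0 0 0;0 0 0 0 0 0;0 0 0 0 0 0;0 0 0 0 0 0;0 0 0 0 0 0;0 0 0 0 0 0' 0.3 40
python3 - <<'E'
from h import *
im=vision.camera("wrist")[:,:,::-1].copy(); cv2.imwrite("w7.png",im)
s=vision.camera("scene")[:,:,::-1].copy(); cv2.imwrite("pics/w7.png",np.hstack([cv2.resize(s[130:250,300:480],None,fx=2,fy=2),im[160:400,150:500]]))
E
```

```text
time: 12.25
ee_pos: [0.5026, -0.2514, 0.0338]
tcp_rot: [-90.0, -0.0, 0.0]
wrist_force: [-0.9, 0.7, -1.0]
opening: 0.0851
time: 12.85
ee_pos: [0.5029, -0.2518, 0.035]
tcp_rot: [-90.0, -0.1, 0.0]
wrist_force: [-1.0, -0.2, 6.0]
opening: 0.051
```

View pics/w7.png

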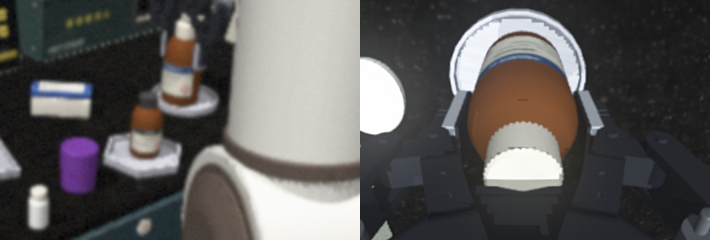

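```bash
python3 -m crank '0 -0.005 0 0 0 0;0 -0.015 0 0 0 0;0 -0.035 0 0 0 0;0 -0.06 0 0 0 0;0 -0.085 0 0 0 0;0 -0.1 0 0 0 0;0 -0.1 0 0 0 0'; python3 -m crank '0.002 0 0.015 0 0 0;0.004 0 0.04 0 0 0;0.006 0 0.075 0 0 0;0.008 0 0.115 0 0 0;0.01 0 0.155 0 0 0;0.012 0 0.195 0 0 0;0.014 0 0.235 0 0 0;0.018 0 0.27 0 0 0'; python3 -m crank '0.002 0 0.03 0 0 0;0.005 0 0.05 0 0 0;0.005 0 0.062 0 0 0;0.005 0 0.062 0 0 0;0.005 0 0.062 0 0 0;0.005 0 0.062 0 0 0'
```

```text
time: 13.65
ee_pos: [0.5035, -0.252, 0.1363]
tcp_rot: [-90.1, -0.2, 0.0]
wrist_force: [-0.3, -0.5, -2.5]
opening: 0.0508
time: 14.45
ee_pos: [0.5191, 0.0211, 0.1323]
tcp_rot: [-90.0, 0.1, 0.1]
wrist_force: [1.4, -0.1, -1.8]
opening: 0.0506
time: 15.05
ee_pos: [0.5251, 0.0797, 0.1335]
tcp_rot: [-90.0, 0.0, -0.0]
wrist_force: [0.7, -0.4, -1.3]
opening: 0.0509
```

```bash
python3 -m crank '0.001 0.02 0.001 0 0 0;0.001 0.05 0.001 0 0 0;0.001 0.075 0.001 0 0 0;0.001 0.087 0.001 0 0 0;0.001 0.093 0.001 0 0 0;0.001 0.096 0.001 0 0 0;0.001 0.098 0.001 0 0 0;0.001 0.098 0.001 0 0 0'; python3 -m crank '0 0 0 0 0 0;0 0.001 0 0 0 0;0 0.001 0 0 0 0'
```

```text
time: 15.85
ee_pos: [0.5268, 0.0816, 0.0366]
tcp_rot: [-90.0, -0.1, 0.0]
wrist_force: [0.7, 0.5, -2.7]
opening: 0.0508
time: 16.15
ee_pos: [0.5265, 0.0816, 0.0351]
tcp_rot: [-90.0, -0.0, 0.0]
wrist_force: [-0.2, -0.8, -1.4]
opening: 0.0507
```

```bash
python3 -m crank '0 0.001 0 0 0 0;0 0.001 0 0 0 0;0 0.0015 0 0 0 0;0 0.0015 0 0 0 0'
```

```text
time: 16.55
ee_pos: [0.5266, 0.0817, 0.0349]
tcp_rot: [-90.0, -0.1, 0.0]
wrist_force: [-5.1, -0.4, 10.7]
opening: 0.0506
```

Landed. Release, rise and look from straight above the tray.

```bash
python3 -m crank '0 0 0 0 0 0;0 0 0 0 0 0;0 0 0 0 0 0;0 0 0 0 0 0;0 0 0 0 0 0' -1; python3 -m crank '0 -0.02 0 0 0 0;0 -0.06 0 0 0 0;0 -0.11 0 0 0 0;0 -0.16 0 0 0 0;0 -0.18 0 0 0 0;0 -0.18 0 0 0 0;0 -0.18 0 0 0 0'
python3 - <<'E'
from h import *
o=bot.get_obs(); c=vision.get_calibration("wrist");print(o["ee_pos"])
im=vision.camera("wrist")[:,:,::-1].copy(); cv2.imwrite("w8.png",im); cv2.imwrite("pics/w8.png",im[80:330,150:500])
trays(im,c)
H,S,V=cv2.split(cv2.cvtColor(im,cv2.COLOR_BGR2HSV))
for k in contours((V>170)&(S<60),60):
    P=np.array([fray(c,p,.117)[:2] for p in cv2.convexHull(k)[:,0]],np.float32); q=k[:,0].mean(0)
    if abs(q[0]-315)<40 and abs(q[1]-190)<40:print("white",q.round(),cv2.minEnclosingCircle(P))
E
```

```text
time: 17.05
ee_pos: [0.5262, 0.0815, 0.0331]
tcp_rot: [-90.0, 0.0, 0.0]
wrist_force: [-0.1, 0.2, -0.5]
opening: 0.085
time: 17.75
ee_pos: [0.5264, 0.0816, 0.2129]
tcp_rot: [-90.0, -0.0, 0.0]
wrist_force: [-0.4, 0.4, 0.4]
opening: 0.0853
[0.5264362  0.0815843  0.21286412]
px [246. 296.] circ [ 0.4292 -0.0914  0.0954] rect [ 0.4346 -0.0903] [0.0915 0.065 ] 84.4
px [312. 178.] circ [0.5261 0.0825 0.1236] rect [0.5261 0.0808] [0.0923 0.0892] 71.8
px [270.  35.] circ [0.4733 0.252  0.0851] rect [0.474  0.2521] [0.0372 0.0784] 3.1
white [312. 198.] ((0.527285099029541, 0.08482291549444199), 0.01512888539582491)
white [313. 173.] ((0.5269253253936768, 0.10406509041786194), 0.04325098544359207)
```

View pics/w8.png

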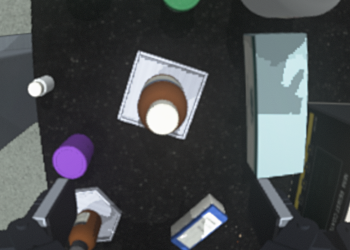

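```bash
python3 -m crank '-0.02 0 -0.035 0 0 0;-0.045 0 -0.078 0 0 0;-0.07 0 -0.12 0 0 0;-0.09 0 -0.155 0 0 0;-0.102 0 -0.175 0 0 0;-0.106 0 -0.1815 0 0 0;-0.106 0 -0.1815 0 0 0'; python3 -m crank '0 0.04 0 0 0 0;0 0.085 0 0 0 0;0 0.13 0 0 0 0;0 0.165 0 0 0 0;0 0.185 0 0 0 0;0 0.196 0 0 0 0;0 0.204 0 0 0 0;0 0.204 0 0 0 0'; python3 -m crank '0 0 0 0 0 0;0 0 0 0 0 0;0 0 0 0 0 0;0 0 0 0 0 0;0 0 0 0 0 0;0 0 0 0 0 0;0 0 0 0 0 0' 0.5 30
```

```text
time: 18.5
ee_pos: [0.4198, -0.1004, 0.2123]
tcp_rot: [-90.0, 0.1, -0.1]
wrist_force: [-0.2, 0.6, 0.9]
opening: 0.0854
time: 19.3
ee_pos: [0.4204, -0.0995, 0.0089]
tcp_rot: [-90.0, 0.0, 0.1]
wrist_force: [-0.9, 0.4, -0.0]
opening: 0.0855
time: 20.0
ee_pos: [0.4209, -0.1002, 0.0101]
tcp_rot: [-90.0, -0.1, 0.0]
wrist_force: [-1.2, 0.9, 5.9]
opening: 0.0369
```

```bash
python3 -m crank '0 -0.005 0 0 0 0;0 -0.02 0 0 0 0;0 -0.045 0 0 0 0;0 -0.07 0 0 0 0;0 -0.08 0 0 0 0;0 -0.08 0 0 0 0'; python3 -m crank '0.008 0 -0.015 0 0 0;0.02 0 -0.04 0 0 0;0.037 0 -0.072 0 0 0;0.054 0 -0.105 0 0 0;0.068 0 -0.135 0 0 0;0.077 0 -0.15 0 0 0;0.08 0 -0.1565 0 0 0;0.08 0 -0.1565 0 0 0'; python3 -m crank '0 0.01 0 0 0 0;0 0.03 0 0 0 0;0 0.05 0 0 0 0;0 0.065 0 0 0 0;0 0.073 0 0 0 0;0 0.077 0 0 0 0;0 0.078 0 0 0 0;0 0.078 0 0 0 0'
```

```text
time: 20.6
ee_pos: [0.4212, -0.1002, 0.0905]
tcp_rot: [-90.0, -0.1, 0.0]
wrist_force: [0.3, 0.7, -0.6]
opening: 0.0369
time: 21.4
ee_pos: [0.5, -0.2571, 0.0877]
tcp_rot: [-89.9, 0.1, -0.0]
wrist_force: [-0.8, 1.2, -0.2]
opening: 0.0371
time: 22.2
ee_pos: [0.5008, -0.2566, 0.0119]
tcp_rot: [-90.0, -0.0, 0.0]
wrist_force: [0.2, 1.0, 0.2]
opening: 0.037
```

```bash
python3 -m crank '0 0.001 0 0 0 0;0 0.0015 0 0 0 0;0 0.002 0 0 0 0;0 0.002 0 0 0 0'
```

```text
time: 22.6
ee_pos: [0.5008, -0.2567, 0.0102]
tcp_rot: [-90.0, -0.1, 0.0]
wrist_force: [-1.3, 0.4, 5.9]
opening: 0.0371
```

```bash
python3 -m crank '0 0 0 0 0 0;0 0 0 0 0 0;0 0 0 0 0 0;0 0 0 0 0 0;0 0 0 0 0 0' -1; python3 -m crank '0 -0.02 0 0 0 0;0 -0.06 0 0 0 0;0 -0.11 0 0 0 0;0 -0.16 0 0 0 0;0 -0.2 0 0 0 0;0 -0.2 0 0 0 0;0 -0.2 0 0 0 0'
python3 - <<'E'
from h import *
o=bot.get_obs(); c=vision.get_calibration("wrist")
im=vision.camera("wrist")[:,:,::-1].copy(); cv2.imwrite("w9.png",im); cv2.imwrite("pics/w9.png",im[0:330,150:500])
trays(im,c,roi=(200,0,420,280))
E
```

```text
time: 23.1
ee_pos: [0.5004, -0.2565, 0.0092]
tcp_rot: [-90.0, 0.0, 0.0]
wrist_force: [0.4, 0.8, -0.7]
opening: 0.0857
time: 23.8
ee_pos: [0.501, -0.2567, 0.2101]
tcp_rot: [-90.0, -0.1, 0.0]
wrist_force: [0.0, 0.1, -1.1]
opening: 0.0858
px [211. 214.] circ [ 0.3534 -0.317   0.1729] rect [ 0.3825 -0.3206] [0.1726 0.0601] 82.9
px [311. 176.] circ [ 0.5003 -0.2566  0.0937] rect [ 0.5001 -0.2557] [0.0913 0.0931] 90.0
px [381.  40.] circ [ 0.5828 -0.0894  0.0701] rect [ 0.5828 -0.0892] [0.0654 0.029 ] 46.2
px [241.  46.] circ [ 0.418  -0.0953  0.102 ] rect [ 0.4181 -0.0955] [0.1014 0.0898] 69.0
```

View pics/w9.png

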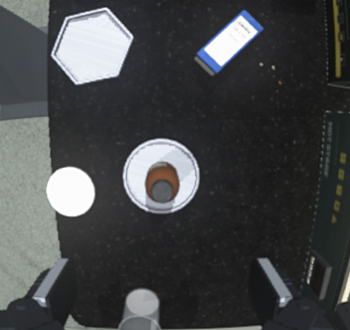

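```bash
python3 -m crank '-0.02 0 0.04 0 0 0;-0.04 0 0.085 0 0 0;-0.06 0 0.13 0 0 0;-0.06 0 0.18 0 0 0;-0.06 0 0.23 0 0 0;-0.06 0 0.28 0 0 0;-0.06 0 0.33 0 0 0;-0.06 0 0.38 0 0 0'; python3 -m crank '0 0 0.05 0 0 0;0 0 0.09 0 0 0;0 0 0.115 0 0 0;0 0 0.128 0 0 0;0 0 0.128 0 0 0;0 0 0.128 0 0 0;0 0 0.128 0 0 0'
python3 - <<'E'
from h import *
o=bot.get_obs(); c=vision.get_calibration("wrist")
im=vision.camera("wrist")[:,:,::-1].copy(); cv2.imwrite("w10.png",im)
H,S,V=cv2.split(cv2.cvtColor(im,cv2.COLOR_BGR2HSV))
for k in contours((H>45)&(H<80)&(S>120),200):
    P=np.array([fray(c,p,.072)[:2] for p in cv2.convexHull(k)[:,0]],np.float32); print(k[:,0].mean(0).round(),cv2.minEnclosingCircle(P))
E
```

```text
time: 24.65
ee_pos: [0.4392, 0.1253, 0.2077]
tcp_rot: [-90.0, 0.1, 0.0]
wrist_force: [2.1, -0.7, 0.5]
opening: 0.0854
time: 25.35
ee_pos: [0.4403, 0.2503, 0.2092]
tcp_rot: [-90.0, 0.0, -0.0]
wrist_force: [-0.7, -0.1, 0.9]
opening: 0.0853
[401. 222.] ((0.5363309979438782, 0.21507832407951355), 0.02296358533203602)
[315. 189.] ((0.4419662654399872, 0.2513454556465149), 0.0304183978587389)
```

```bash
python3 -m crank '0.001 0.04 0.001 0 0 0;0.001 0.085 0.001 0 0 0;0.001 0.125 0.001 0 0 0;0.001 0.155 0.001 0 0 0;0.001 0.175 0.001 0 0 0;0.001 0.183 0.001 0 0 0;0.001 0.187 0.001 0 0 0;0.001 0.187 0.001 0 0 0'; python3 -m crank '0 0 0 0 0 0;0 0 0 0 0 0;0 0 0 0 0 0;0 0 0 0 0 0;0 0 0 0 0 0;0 0 0 0 0 0' 0.1 30; python3 -m crank '0 -0.005 0 0 0 0;0 -0.02 0 0 0 0;0 -0.045 0 0 0 0;0 -0.075 0 0 0 0;0 -0.1 0 0 0 0;0 -0.11 0 0 0 0;0 -0.11 0 0 0 0'; python3 -m crank '-0.001 0 -0.015 0 0 0;-0.003 0 -0.04 0 0 0;-0.005 0 -0.075 0 0 0;-0.007 0 -0.115 0 0 0;-0.01 0 -0.155 0 0 0;-0.013 0 -0.195 0 0 0;-0.016 0 -0.235 0 0 0;-0.019 0 -0.275 0 0 0'; python3 -m crank '-0.002 0 -0.035 0 0 0;-0.004 0 -0.06 0 0 0;-0.004 0 -0.07 0 0 0;-0.004 0 -0.071 0 0 0;-0.004 0 -0.071 0 0 0;-0.004 0 -0.071 0 0 0'
```

```text
time: 26.2
ee_pos: [0.4416, 0.2523, 0.0229]
tcp_rot: [-90.0, -0.0, -0.0]
wrist_force: [-0.9, 0.2, 0.2]
opening: 0.0856
time: 26.8
ee_pos: [0.4419, 0.2528, 0.0236]
tcp_rot: [-90.0, -0.1, 0.0]
wrist_force: [-0.2, -2.1, 5.3]
opening: 0.0569
time: 27.5
ee_pos: [0.4419, 0.253, 0.1341]
tcp_rot: [-89.9, -0.1, 0.0]
wrist_force: [-0.2, 0.4, -0.7]
opening: 0.0569
time: 28.3
ee_pos: [0.4208, -0.0245, 0.1308]
tcp_rot: [-90.0, 0.1, 0.0]
wrist_force: [1.7, 0.3, -0.3]
opening: 0.0572
time: 28.9
ee_pos: [0.4183, -0.0927, 0.132]
tcp_rot: [-90.0, 0.0, 0.1]
wrist_force: [-0.2, 0.1, -0.9]
opening: 0.0569
```

```bash
python3 -m crank '0 0.02 -0.001 0 0 0;0 0.05 -0.001 0 0 0;0 0.078 -0.001 0 0 0;0 0.095 -0.001 0 0 0;0 0.103 -0.001 0 0 0;0 0.107 -0.001 0 0 0;0 0.108 -0.001 0 0 0;0 0.108 -0.001 0 0 0'; python3 -m crank '0 0.001 0 0 0 0;0 0.002 0 0 0 0;0 0.002 0 0 0 0'
```

```text
time: 29.7
ee_pos: [0.4189, -0.0945, 0.0251]
tcp_rot: [-90.0, -0.1, 0.0]
wrist_force: [0.5, -0.3, -0.9]
opening: 0.0569
time: 30.0
ee_pos: [0.4187, -0.0946, 0.0226]
tcp_rot: [-90.0, -0.0, 0.0]
wrist_force: [0.1, -0.2, 0.7]
opening: 0.0573
```

```bash
python3 -m crank '0 0.001 0 0 0 0;0 0.0015 0 0 0 0;0 0.0015 0 0 0 0'; python3 -m crank '0 0 0 0 0 0;0 0 0 0 0 0;0 0 0 0 0 0;0 0 0 0 0 0;0 0 0 0 0 0' -1; python3 -m crank '0 -0.02 0 0 0 0;0 -0.06 0 0 0 0;0 -0.11 0 0 0 0;0 -0.16 0 0 0 0;0 -0.19 0 0 0 0;0 -0.19 0 0 0 0;0 -0.19 0 0 0 0'
python3 - <<'E'
from h import *
c=vision.get_calibration("wrist")
im=vision.camera("wrist")[:,:,::-1].copy()
trays(im,c,roi=(220,0,400,280))
H,S,V=cv2.split(cv2.cvtColor(im,cv2.COLOR_BGR2HSV))
for k in contours((H>45)&(H<80)&(S>120),200):
    P=np.array([fray(c,p,.071)[:2] for p in cv2.convexHull(k)[:,0]],np.float32); print(k[:,0].mean(0).round(),cv2.minEnclosingCircle(P))
t=vision.camera("top")[:,:,::-1]
cv2.imwrite("pics/end.png",np.vstack([im[60:330,140:540],cv2.resize(t[140:250,200:520],(400,138))]).repeat(2,0)[::2] if 0 else np.vstack([cv2.resize(im[0:340],(640,340)),cv2.resize(t[140:260,200:520],(640,240))]))
E
```

```text
time: 30.3
ee_pos: [0.4187, -0.0947, 0.0225]
tcp_rot: [-90.0, -0.1, 0.0]
wrist_force: [-5.7, 1.1, 15.1]
opening: 0.0569
time: 30.8
ee_pos: [0.4183, -0.0945, 0.0206]
tcp_rot: [-90.0, 0.0, 0.0]
wrist_force: [-0.2, -0.3, -0.5]
opening: 0.0856
time: 31.5
ee_pos: [0.4187, -0.0946, 0.2109]
tcp_rot: [-90.0, -0.0, 0.0]
wrist_force: [0.4, -1.0, -0.7]
opening: 0.0857
px [370. 272.] circ [ 0.4994 -0.2357  0.0836] rect [ 0.4998 -0.2223] [0.0301 0.0833] 88.1
px [312. 170.] circ [ 0.4182 -0.095   0.1019] rect [ 0.4198 -0.0902] [0.0915 0.0895] 69.2
px [381.  34.] circ [0.5085 0.0829 0.0962] rect [0.4973 0.0831] [0.0913 0.0522] 88.9
[312. 190.] ((0.42001914978027344, -0.0959714949131012), 0.030408138409256935)
```

View pics/end.png

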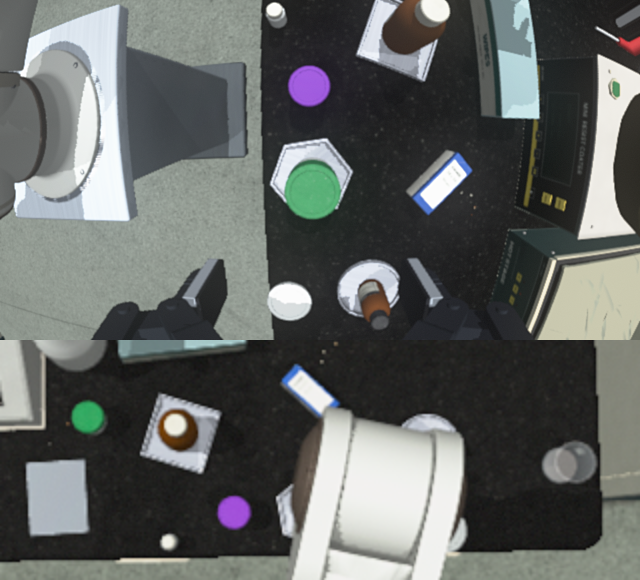

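Tub in the six-sided tray (wrist picture, around (312,190)) within 2 mm of its centre, and the resist and dropper bottles stand in their trays. The mat is empty, the bystanders are in place and the robot is clear.

```bash
python3 -c "
from workcell import bot
print(bot.job_done())"
```

```text
the job is handed in; nothing more can be done
None
```

All three supplies now stand upright in the trays you asked for, and the job is handed in at about 31.6 s on the robot's clock. I parked the swab tub on the grey mat. Then the resist bottle went to the square tray, the dropper bottle to the round tray, and the tub to the six-sided tray.

**First grasp:** it missed, because the fingertips sit about 24 mm farther back than stated. They closed on the lid's top with about 86 N at the wrist, below the 120 N limit. I can't confirm whether that counts against the 40 N limit on the arm or gripper body, since it was the fingertips that pressed. The tub stayed upright and did not measurably move, and I corrected the grip height for every later grasp.

**Last checks:**
- **Swab tub:** measured within about 2 mm of the six-sided tray's centre.
- **Resist bottle:** about 1–2.5 mm from the square tray's centre, judged from its cap.
- **Dropper bottle:** released with the gripper within about 1 mm of the round tray's centre, and it looked centred in the picture. I didn't measure the bottle itself afterwards.
- **Bystanders:** the slide box, wafer carrier and vial looked unmoved in the last pictures. I only measured the slide box more than once, and it stayed put within the camera error.
- **Disagreement:** the top and wrist cameras differed by about 3 mm. I trusted the wrist camera because it matched where the jaws centred the tub. The arm hid two of the trays in the final top picture.

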